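# Put the press rings and packing plates away

### The job

Put the arbor-press tooling away. Stack the three steel rings on the upright pin, the largest at the bottom, the medium one on it and the smallest on top, and slide each aluminium packing plate, on edge, fully down into the slotted block whose slot matches its thickness (thin plate in the narrow slot, thick plate in the wide one), its ends about flush with the ends of the block.

Things in the scene. Friction and masses are not known exactly. Their poses are not given: they have to be found in the camera images.
- ring_large_mid (a point): Loose plain steel ring lying flat on the bench, the largest of three: outside diameter 62 mm, bore 22 mm, height 18 mm, about 360 g. The point is its centre, 9 mm above its underside; z is the ring's axis. May be gripped across its outside.
- ring_medium_mid (a point): Loose plain steel ring lying flat on the bench, the middle one of three: outside diameter 50 mm, bore 22 mm, height 18 mm, about 220 g. The point is its centre, 9 mm above its underside; z is the ring's axis. May be gripped across its outside.
- ring_small_mid (a point): Loose plain steel ring lying flat on the bench, the smallest of three: outside diameter 38 mm, bore 22 mm, height 18 mm, about 100 g. The point is its centre, 9 mm above its underside; z is the ring's axis. May be gripped across its outside.
- plate_thin_mid (a point): Loose bare aluminium packing plate standing on its long edge on the bench, 80 mm long (its x axis), 10 mm thick (its y axis), 50 mm high (z), about 110 g; the thinner of two. The point is its centre, 25 mm above its lower edge.
- plate_thick_mid (a point): Loose bare aluminium packing plate standing on its long edge on the bench, 80 mm long (its x axis), 26 mm thick (its y axis), 50 mm high (z), about 280 g; the thicker of two. The point is its centre, 25 mm above its lower edge.
- spindle: Fixed storage pin for the rings: a round grey base 72 mm across and 10 mm high with a vertical dark steel pin 14 mm in diameter in its middle, the pin's top 60 mm above the bench (50 mm above the base), its last 8 mm tapered to 6 mm. Origin at the centre of the base's underside, on the bench; z is the pin's axis. Stacked rings rest on the base's top, 10 mm above the origin.
- block_narrow: Fixed grey slotted block, 80 mm long (x), 56 mm wide (y), 30 mm high, with one open-topped slot running its full length along x through the middle of its width, open at both ends. Slot 14 mm wide (the narrower of two such blocks), its top edges bevelled to 22 mm over the upper 6 mm; slot floor 8 mm above the block's underside. Origin at the centre of the underside. Takes the 10 mm plate, which then stands 28 mm proud of the block.
- block_wide: Fixed grey slotted block, 80 mm long (x), 56 mm wide (y), 30 mm high, with one open-topped slot running its full length along x through the middle of its width, open at both ends. Slot 30 mm wide (the wider of two such blocks), its top edges bevelled to 38 mm over the upper 6 mm; slot floor 8 mm above the block's underside. Origin at the centre of the underside. Takes the 26 mm plate, which then stands 28 mm proud of the block.
Mind the look-alikes: they are no part of the job. Leave any green or red look-alike of the spindle alone. What is shaped like the part that bears ring_small_mid but purple is not meant.

How it is judged:
By the outcome, as a careful person would: the job done as asked, in the order asked, and still so for the second after the job is handed in, with the robot touching nothing.
It also fails if it takes over 128 s, if anything falls off the work surface, if the arm or the gripper's body presses on something with over 40 N, if the wrist force passes 120 N, or if a joint passes its speed limit or range.

### The arm

A 6-joint arm with a two-finger parallel gripper is mounted at the origin on the work surface. World frame = base frame: x ahead of the robot, y to its left, z up, the work surface at z = 0. Lengths are in m, angles in degrees, forces in N, time in s.
With the tool pointing down it reaches from about 0.3 to 0.875 m from the base axis. Payload 6.4 kg.
Tool frame: the origin (TCP) lies midway between the tips of the shut fingers; the grasp point (between the pads) lies 19 mm behind it; z points along the fingers, x is the direction in which the jaws open and shut, and the axes are right-handed (so a half turn about z gives the same grasp; the last joint's range is limited). The gripper opens to 88 mm and grips with 3 to 60 N. Pads are 18 mm wide; open, the fingers measure 123 mm over their backs; the gripper's body (75 mm by 187 mm) begins 45 mm behind the grasp point.
Start: joints at [53.153, 10.359, 92.074, -0, 77.567, -11.82], TCP at [0.243, 0.521, 0.239] pointing down, gripper open.
Joint ranges: [-171.53, 171.53], [-51.25, 118.39], [17.06, 147.69], [-65.23, 245.23], [0, 150.52], [-178.68, 178.68]. Speed limits (degrees/s): [147.25, 147.25, 172.46, 180, 180, 180].

### API

Orientations are given as [roll, pitch, yaw] about the fixed x, y, z axes, in that order (R = Rz(yaw) Ry(pitch) Rx(roll)).
In Python, from rig import arm gives the robot as it stands.
- The arm moves only by the tool play_rows, never from a script. Its argument "deltas" is a list of rows, each a list of 7 numbers: the shift along the tool's x, y, z as a fraction of full scale, then the turn, a rotation vector about the tool's x, y, z as a fraction of full scale, then the gripper command: -1 is shut, 1 is fully open, values between are in proportion. A call has exactly 8 rows; each row is the pose to reach, as a shift and turn from the pose commanded when the call began, along the tool's axes at that moment, turning the shorter way round; what a row does not reach only later rows make up. Full scale, the value 1, is 40 cm for a shift and 180 degrees for a turn. A row lasts 1/8 s, in which the tool goes at most 62.5 mm and 10.7 degrees, less where a joint would pass 70% of its speed; a pose out of reach is approached as far as the arm can. A call with a number of a shift or a turn outside -1 to 1 is refused whole. A call with a gripper value outside its range is refused whole. The fingers move at their own pace and stop on an object; the grip force is fixed at half the most. Time passes only in rows, so rows that repeat a pose let the fingers close, or fill a call up. It gives the time, the measured TCP pose, the force and the opening at its end, in the units of the state.
- arm.observe(): the state, without advancing time (a new reading comes with each control period).
- arm.read_camera(name): name is "scene" or "top"; returns a dict with "image" (400x640x3 uint8, red, green, blue), "depth" (400x640 float32, m along the optical axis (not along the pixel's ray), 0 where there is no reading), "K" (3x3 intrinsics, pixels), "world_from_camera" (4x4, takes a point from camera to world coordinates). Camera axes: x right, y down, z forward; pixel columns grow to the right and rows downward; lengths in m; the calibration is good to about 2 mm. A picture is of the moment at which its call begins.
- arm.close_job(): hands the job in, once; it reports no verdict.
The state is a dict: "time_s": time; "joints": joint angles; "joint_velocities": joint speeds; "joint_torque": joint torques, N m; "eef_pos": TCP position; "eef_rot": TCP orientation; "ft_force": force on the tool from outside, world axes, zero at the start; "moment": the same for the moment, N m; "finger_gap": finger opening in m.
Only numpy, scipy, OpenCV 4.12 (cv2) and the standard library are available. Lean on these libraries where they do the work, as an engineer would, in place of code of your own. Each camera call takes 0.05 s, during which the arm holds its last target.

## Working session

There is one attempt and no reset: what is moved stays moved. The work goes in short steps, Python scripts to look and compute and a tool call to move; the robot and the scene stay as the last step left them, time stands still between calls to the robot, and variables do not carry over. Pictures are saved under pics/ and viewed, and the job is handed in when it is done.

Besides the shell and the picture viewer there is one more tool, called after "Call:" as name([rows], argument=value, ...), one row to a line, values as JSON. play_rows: Moves the arm, as the interface text tells. Shift numbers are shares of 40 cm and turn numbers shares of 180 degrees, none past 1 either way. Its arguments: {"type":"object","properties":{"deltas":{"type":"array"}},"required":["deltas"]}

```bash
mkdir -p pics; ls; python3 - <<'E'
from rig import arm
import cv2,numpy as np,json
s=arm.observe();print(s)
for n in("scene","top"):
    c=arm.read_camera(n);cv2.imwrite(f"pics/{n}0.png",c["image"][:,:,::-1]);print(n,c["K"].tolist(),c["world_from_camera"].round(4).tolist())
    np.savez(f"{n}0.npz",**c)
E
```

```text
pics
{'time_s': 0.0, 'joints': array([ 5.31547787e+01,  1.04000388e+01,  9.21298167e+01,  1.44481091e-03,
        7.75668863e+01, -1.18209545e+01]), 'joint_velocities': array([ 0.04475638, -0.09406708,  0.06846457, -0.05222939, -0.00577952,
        0.01897579]), 'joint_torque': array([-5.20664944e-04, -4.33880889e+01, -3.41842854e+01,  7.01420498e-02,
        3.88039753e-02, -1.35516043e-04]), 'eef_pos': array([0.24289466, 0.52060925, 0.23784385]), 'eef_rot': array([-1.79978802e+02,  9.44011509e-02,  6.49754384e+01]), 'ft_force': array([-0.69539135,  0.23828067,  0.183106  ]), 'moment': array([-0.01230845, -0.0318144 ,  0.03985691]), 'finger_gap': 0.08760051343012437}
scene [[375.54416896013, 0.0, 325.1590237127172], [0.0, 375.54416896013, 202.84485193099718], [0.0, 0.0, 1.0]] [[-0.5054, 0.5697, -0.6481, 1.2791], [0.8628, 0.3446, -0.3699, 0.4539], [0.0126, -0.7461, -0.6657, 0.7834], [0.0, 0.0, 0.0, 1.0]]
top [[423.04010191511674, 0.0, 312.92120334002226], [0.0, 423.04010191511674, 200.84892635602498], [0.0, 0.0, 1.0]] [[0.0263, -0.9972, 0.0693, 0.4609], [-0.9996, -0.0255, 0.0124, 0.0209], [-0.0106, -0.0696, -0.9975, 1.294], [0.0, 0.0, 0.0, 1.0]]
```

View pics/scene0.png

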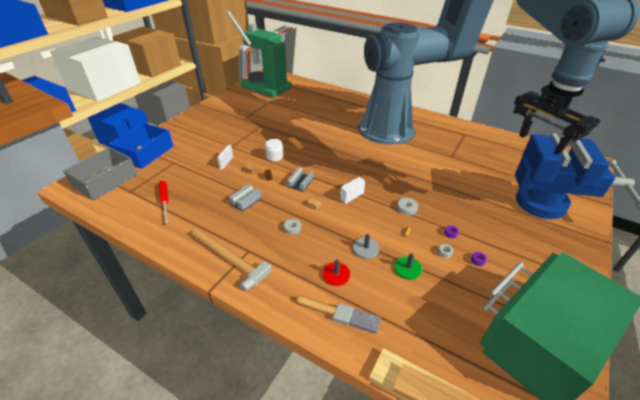

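View pics/top0.png

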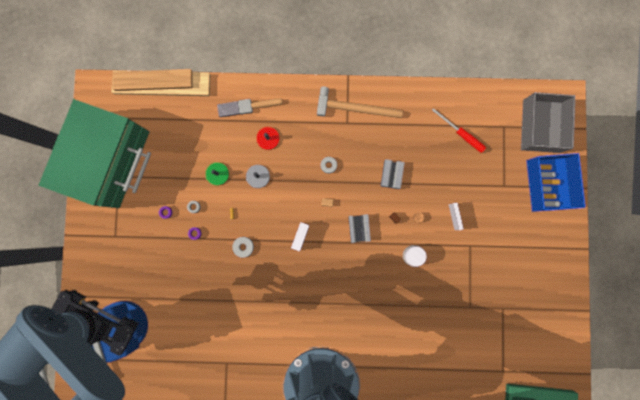

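```bash
cat > h.py <<'E'
import numpy as np,cv2
def load(n): return dict(np.load(n))
def p2w(c,u,v,z):
    K=c["K"];T=c["world_from_camera"]
    d=T[:3,:3]@np.array([(u-K[0,2])/K[0,0],(v-K[1,2])/K[1,1],1.]);o=T[:3,3]
    return o+d*(z-o[2])/d[2]
def w2p(c,P):
    K=c["K"];T=c["world_from_camera"];q=(np.atleast_2d(P)-T[:3,3])@T[:3,:3]
    return (q[:,:2]/q[:,2:])*[K[0,0],K[1,1]]+[K[0,2],K[1,2]]
def cloud(c):
    d=c["depth"];v,u=np.indices(d.shape);K=c["K"];T=c["world_from_camera"]
    P=np.stack([(u-K[0,2])/K[0,0]*d,(v-K[1,2])/K[1,1]*d,d],-1)
    return P@T[:3,:3].T+T[:3,3]
def crop(c,u0,v0,u1,v1,k,name):
    im=c["image"][v0:v1,u0:u1,::-1]
    cv2.imwrite(name,cv2.resize(im,None,fx=k,fy=k,interpolation=cv2.INTER_CUBIC))
E
python3 - <<'E'
from h import *
c=load("top0.npz")
crop(c,150,140,310,260,5,"pics/t_a.png")
crop(c,280,140,480,260,4,"pics/t_b.png")
W=cloud(c)
for n,(u,v) in dict(L=(243,247),M=(330,165),S=(193,207),sp=(258,176),b1=(393,174),b2=(360,229),pk=(300,236),pn=(457,216)).items():
    w=W[v-12:v+13,u-18:u+19].reshape(-1,3); print(n,p2w(c,u,v,0.02).round(3),np.percentile(w[:,2],[1,5,50,90,95,99]).round(4))
E
```

```text
L [0.405 0.243 0.02 ] [-0.0051 -0.0036  0.002   0.0194  0.021   0.0234]
M [ 0.66  -0.012  0.02 ] [-0.006  -0.0039  0.0013  0.0185  0.0203  0.0239]
S [0.522 0.399 0.02 ] [-0.0057 -0.0037  0.0008  0.0086  0.0174  0.0207]
sp [0.621 0.205 0.02 ] [-0.0048 -0.0025  0.0043  0.0132  0.0156  0.0592]
b1 [ 0.637 -0.203  0.02 ] [-0.0045 -0.0026  0.0079  0.0316  0.0329  0.0365]
b2 [ 0.468 -0.107  0.02 ] [-0.0045 -0.0027  0.0055  0.0298  0.032   0.0352]
pk [0.443 0.073 0.02 ] [-0.0055 -0.0033  0.0017  0.0512  0.0526  0.0561]
pn [ 0.515 -0.397  0.02 ] [-0.0056 -0.0036  0.0015  0.047   0.0505  0.0545]
```

View pics/t_a.png

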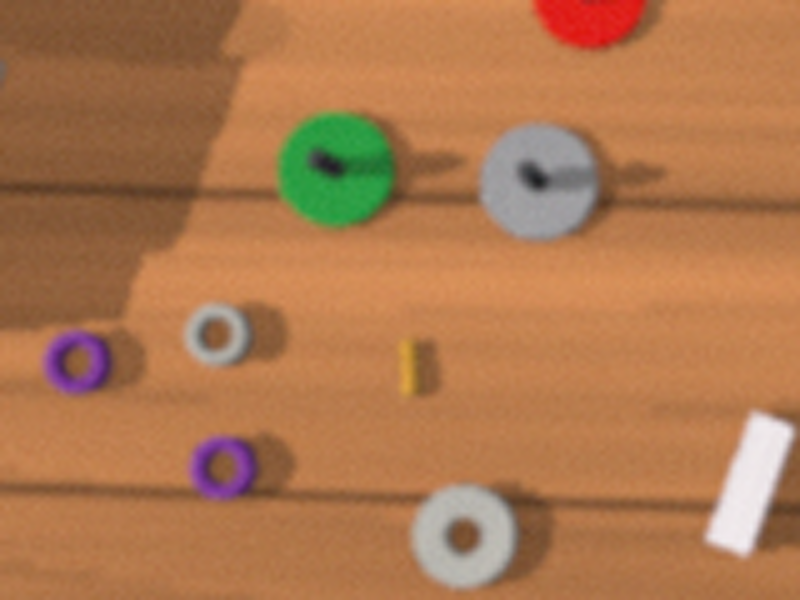

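View pics/t_b.png

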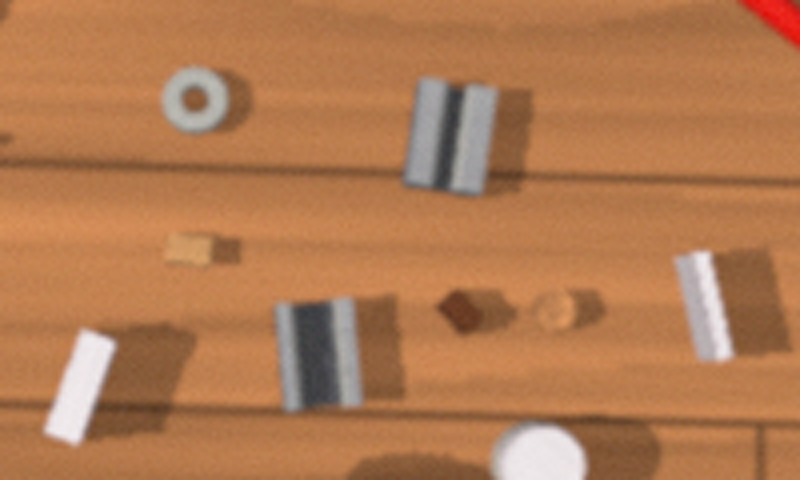

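```bash
cat > fit.py <<'E'
from h import *
from scipy.optimize import minimize
def circ(r,z,n=60):
    t=np.linspace(0,2*np.pi,n,endpoint=False);return np.c_[r*np.cos(t),r*np.sin(t),0*t+z]
def box(l,w,h): return np.array([[x,y,z] for x in(-l/2,l/2) for y in(-w/2,w/2) for z in(0,h)])
MODEL=dict(L=np.r_[circ(.031,0),circ(.031,.018)],M=np.r_[circ(.025,0),circ(.025,.018)],S=np.r_[circ(.019,0),circ(.019,.018)],
 base=np.r_[circ(.036,0),circ(.036,.010)],blk=box(.08,.056,.03),pn=box(.08,.010,.05),pk=box(.08,.026,.05))
def sil(c,m,p,z0,off,k,shape):
    a=np.deg2rad(p[2]);R=np.array([[np.cos(a),-np.sin(a),0],[np.sin(a),np.cos(a),0],[0,0,1]])
    q=w2p(c,m@R.T+[p[0],p[1],z0]);q=(q-off+.5)*k-.5
    im=np.zeros(shape,np.uint8);h=cv2.convexHull((q*16).round().astype(np.int32))
    cv2.fillConvexPoly(im,h,255,cv2.LINE_8,4);return im>0
def mask(c,off,s,k,sat):
    u0,v0=off;im=c["image"][v0:v0+s[1],u0:u0+s[0]]
    im=cv2.resize(im,None,fx=k,fy=k,interpolation=cv2.INTER_CUBIC)
    hsv=cv2.cvtColor(im,cv2.COLOR_RGB2HSV);return im,(hsv[...,1]<sat)
def fit(c,name,p0,z0=0,sat=85,half=26,k=8,rot=True,save=None):
    m=MODEL[name];u,v=w2p(c,[p0[0],p0[1],z0+.01])[0];off=np.array([int(u)-half,int(v)-half])
    im,M=mask(c,off,(2*half,2*half),k,sat)
    # keep component(s) overlapping the start silhouette; fill holes
    n,lab=cv2.connectedComponents(M.astype(np.uint8));s0=sil(c,m,p0,z0,off,k,M.shape)
    keep=[i for i in range(1,n) if (s0&(lab==i)).sum()>.05*s0.sum()];M=np.isin(lab,keep).astype(np.uint8)
    cs,_=cv2.findContours(M,cv2.RETR_EXTERNAL,cv2.CHAIN_APPROX_NONE);cv2.drawContours(M,cs,-1,1,-1);M=M>0
    f=lambda x:1-(lambda s:(s&M).sum()/(s|M).sum())(sil(c,m,[x[0]/1e3,x[1]/1e3,x[2] if rot else 0],z0,off,k,M.shape))
    best=None
    x=np.array([p0[0]*1e3,p0[1]*1e3,p0[2]])
    for d in(8,3,1):
        sx=np.array([x,x+[d,0,0],x+[0,d,0],x+[0,0,d*2]])
        r=minimize(f,x,method="Nelder-Mead",options=dict(initial_simplex=sx,xatol=.03,fatol=1e-4));x=r.x
    if save:
        s=sil(c,m,[x[0]/1e3,x[1]/1e3,x[2] if rot else 0],z0,off,k,M.shape).astype(np.uint8)
        o=im[...,::-1].copy();cv2.drawContours(o,cv2.findContours(s,0,1)[0],-1,(0,0,255),1);cv2.drawContours(o,cv2.findContours(M.astype(np.uint8),0,1)[0],-1,(255,0,0),1)
        save.append(cv2.resize(o,(200,200)))
    return x.round(2),round(1-r.fun,3)
E
python3 - <<'E'
from fit import *
G=dict(L=("L",.405,.243,0),M=("M",.66,-.012,0),S=("S",.522,.399,0),sp=("base",.621,.205,0),bn=("blk",.637,-.203,-10),bw=("blk",.468,-.107,4),pk=("pk",.443,.073,-15),pn=("pn",.515,-.397,10))
for cam in("top","scene"):
    c=load(cam+"0.npz");sv=[]
    for n,(m,x,y,a) in G.items():
        print(cam,n,*fit(c,m,[x,y,a],sat=95,half=26 if cam=="top" else 22,rot=m in("blk","pk","pn"),save=sv))
    cv2.imwrite(f"pics/fit_{cam}.png",np.vstack([np.hstack(sv[:4]),np.hstack(sv[4:])]))
E
```

```text
top L [405.62 245.96  -2.13] 0.969
top M [662.55  -7.46  -4.61] 0.961
top S [523.66 401.17  -3.53] 0.952
top sp [622.63 209.11  -1.88] 0.97
top bn [ 638.18 -201.29   -7.33] 0.948
top bw [ 470.42 -104.18    6.34] 0.936
top pk [442.02  73.65 -17.78] 0.843
top pn [ 514.38 -390.93   13.53] 0.883Traceback (most recent call last):
  File "<stdin>", line 7, in <module>
    return _nx.concatenate(arrs, 1, dtype=dtype, casting=casting)
           ~~~~~~~~~~~~~~~^^^^^^^^^^^^^^^^^^^^^^^^^^^^^^^^^^^^^^^
ValueError: need at least one array to concatenate
```

```bash
sed -i 's/    if save:/    if save is not None:/' fit.py
cat > runfit.py <<'E'
from fit import *
G=dict(L=("L",.405,.243,0),M=("M",.66,-.010,0),S=("S",.522,.399,0),sp=("base",.621,.207,0),bn=("blk",.637,-.203,-8),bw=("blk",.468,-.107,5),pk=("pk",.443,.073,-17),pn=("pn",.515,-.393,12))
for cam in("top","scene"):
    c=load(cam+"0.npz");sv=[]
    for n,(m,x,y,a) in G.items():
        print(cam,n,*fit(c,m,[x,y,a],sat=95,half=26 if cam=="top" else 22,rot=m in("blk","pk","pn"),save=sv))
    cv2.imwrite(f"pics/fit_{cam}.png",np.vstack([np.hstack(sv[:4]),np.hstack(sv[4:])]))
E
python3 runfit.py
```

```text
top L [405.62 245.96  -2.13] 0.969
top M [662.56  -7.74  -2.06] 0.96
top S [523.66 401.17  -3.53] 0.952
top sp [622.62 209.5    1.43] 0.971
top bn [ 638.21 -201.22   -7.37] 0.948
top bw [ 470.5  -104.44    6.89] 0.936
top pk [442.76  72.9  -16.88] 0.845
top pn [ 514.03 -391.07   13.72] 0.883
scene L [405.97 246.8   -4.41] 0.962
scene M [661.51  -7.55  -1.45] 0.952
scene S [524.34 402.09  -4.67] 0.924
scene sp [622.2  209.82   1.47] 0.956
scene bn [ 635.55 -201.15   -8.04] 0.969
scene bw [ 468.77 -104.37    5.42] 0.885
scene pk [441.96  73.62 -21.89] 0.94
scene pn [ 511.76 -390.97   10.99] 0.939
```

View pics/fit_top.png

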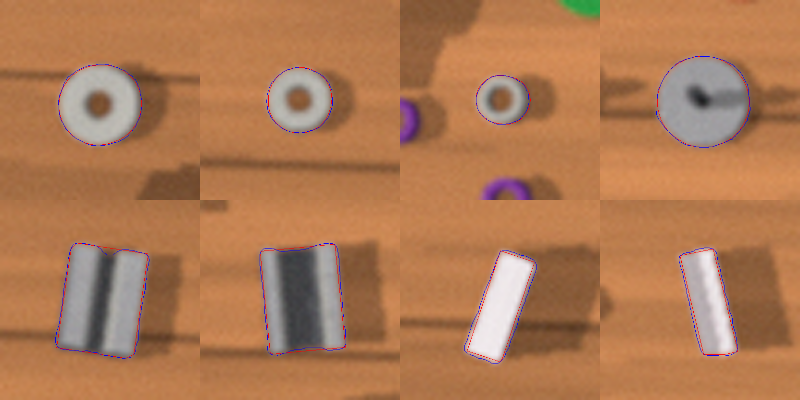

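View pics/fit_scene.png

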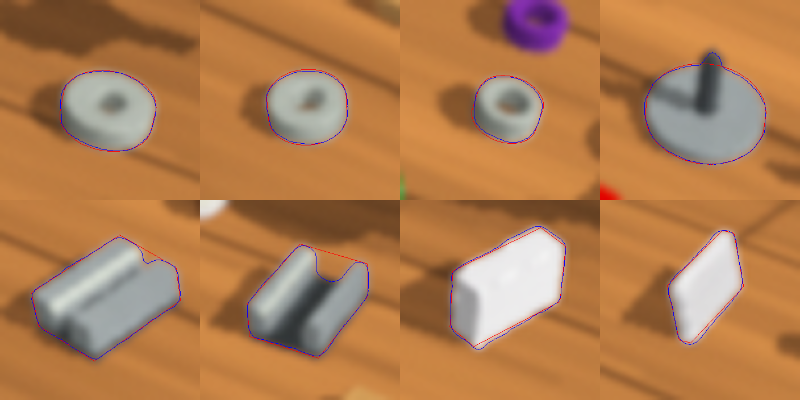

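```bash
python3 - <<'E'
from fit import *
c=load("top0.npz")
g=cv2.cvtColor(c["image"],cv2.COLOR_RGB2GRAY).astype(np.float32)
sat=cv2.cvtColor(c["image"],cv2.COLOR_RGB2HSV)[...,1].astype(np.float32)
def rect(im,p,z,L=.06,W=.06,s=.0005):
    a=np.deg2rad(p[2]);xs=np.arange(-L/2,L/2,s);ys=np.arange(-W/2,W/2,s)
    X,Y=np.meshgrid(xs,ys,indexing="ij");P=np.stack([p[0]+X*np.cos(a)-Y*np.sin(a),p[1]+X*np.sin(a)+Y*np.cos(a),0*X+z],-1)
    q=w2p(c,P.reshape(-1,3)).reshape(*X.shape,2).astype(np.float32)
    return xs,ys,cv2.remap(im,q[...,0],q[...,1],cv2.INTER_CUBIC)
for n,p,z,im,t,sign in(("bn",(.6375,-.2012,-7.6),.03,g,None,-1),("bw",(.4700,-.1044,6.3),.03,g,None,-1),("pk",(.4424,.0733,-18.),.05,sat,None,-1),("pn",(.5133,-.391,12.5),.05,g,None,1)):
    W=.05 if n[0]=="b" else .07
    if n=="bw":W=.05
    xs,ys,r=rect(im,p,z,W=W)
    lo,hi=np.percentile(r,10),np.percentile(r,90);t=(lo+hi)/2
    e1=[];e2=[]
    for row in r:
        ins=(row<t) if sign<0 else row>t
        k=np.where(ins)[0]
        def cross(i,j): return ys[i]+(ys[j]-ys[i])*(t-row[i])/(row[j]-row[i])
        if len(k)==0 or k[0]==0 or k[-1]==len(row)-1: continue
        e1.append(cross(k[0]-1,k[0]));e2.append(cross(k[-1],k[-1]+1))
    print(n,len(e1),[ (np.round(np.mean(e)*1e3,2),np.round(np.degrees(np.arctan(np.polyfit(np.arange(len(e))*.0005,e,1)[0])),2)) for e in(e1,e2)])
E
```

```text
bn 120 [(np.float64(-3.45), np.float64(-0.06)), (np.float64(10.45), np.float64(-0.11))]
bw 120 [(np.float64(-11.28), np.float64(0.28)), (np.float64(17.86), np.float64(0.07))]
pk 120 [(np.float64(-16.58), np.float64(0.09)), (np.float64(13.98), np.float64(-1.24))]
pn 120 [(np.float64(-4.98), np.float64(0.51)), (np.float64(22.01), np.float64(2.08))]
```

```bash
cat > plan.py <<'E'
import numpy as np,sys
from scipy.spatial.transform import Rotation as Ro
# usage: plan.py x y z yaw | x y z yaw [...] : commanded start then targets (mm,deg) ; prints row numbers
v=np.array(sys.argv[1:],float).reshape(-1,4);p0=v[0]
R0=Ro.from_euler("xyz",[180,0,p0[3]],degrees=True)
for p in v[1:]:
    d=R0.inv().apply(p[:3]-p0[:3])/400
    dy=(p[3]-p0[3]+180)%360-180
    print(np.round(d,4).tolist()+[0,0,round(-dy/180,4)])
E
python3 - <<'E'
from h import *
for cam in("top","scene"):
    W=cloud(load(cam+"0.npz")).reshape(-1,3)
    for n,(x,y) in dict(L=(.406,.246),M=(.662,-.008),S=(.524,.4016),sp=(.622,.21),bn=(.637,-.201),bw=(.47,-.104),pk=(.442,.073),pn=(.513,-.391)).items():
        w=W[(np.hypot(W[:,0]-x,W[:,1]-y)<.14)&(W[:,2]>.04)&(W[:,2]<.4)]
        if len(w): i=w[:,2].argmax(); print(cam,n,len(w),w[i].round(3),w.min(0).round(3),w.max(0).round(3))
E
python3 plan.py 242.9 521.1 239 65  406 246.4 150 50  406 246.4 150 50
```

```text
top S 21 [0.63  0.332 0.062] [0.622 0.329 0.045] [0.634 0.34  0.062]
top sp 64 [0.624 0.211 0.064] [0.617 0.177 0.041] [0.749 0.34  0.064]
top bn 1 [ 0.646 -0.185  0.041] [ 0.646 -0.185  0.041] [ 0.646 -0.185  0.041]
top pk 243 [0.449 0.077 0.058] [0.402 0.052 0.04 ] [0.484 0.097 0.058]
top pn 119 [ 0.522 -0.384  0.059] [ 0.476 -0.402  0.04 ] [ 0.552 -0.375  0.059]
scene S 39 [0.63  0.337 0.061] [0.625 0.329 0.041] [0.635 0.342 0.061]
scene sp 113 [0.742 0.184 0.063] [0.62  0.177 0.04 ] [0.75  0.342 0.063]
scene pk 191 [0.457 0.065 0.055] [0.401 0.05  0.04 ] [0.485 0.099 0.055]
scene pn 81 [ 0.552 -0.38   0.055] [ 0.474 -0.4    0.04 ] [ 0.553 -0.374  0.055]
[-0.4501, 0.6598, 0.2225, 0, 0, np.float64(0.0833)]
[-0.4501, 0.6598, 0.2225, 0, 0, np.float64(0.0833)]
```

```bash
python3 plan.py 243 521 239 65  406 246.4 209 50
```

```text
[-0.45, 0.6594, 0.075, 0, 0, np.float64(0.0833)]
```

Call:
play_rows([
  [-0.045, 0.066, 0.0075, 0, 0, 0.0083, 1],
  [-0.112, 0.165, 0.019, 0, 0, 0.02, 1],
  [-0.18, 0.264, 0.03, 0, 0, 0.033, 1],
  [-0.247, 0.363, 0.041, 0, 0, 0.046, 1],
  [-0.315, 0.462, 0.052, 0, 0, 0.058, 1],
  [-0.38, 0.56, 0.064, 0, 0, 0.07, 1],
  [-0.43, 0.63, 0.072, 0, 0, 0.08, 1],
  [-0.45, 0.66, 0.075, 0, 0, 0.0833, 1],
])

```text
time_s: 1.1
eef_pos: [0.4067, 0.2448, 0.2083]
eef_rot: [-180.0, 0.0, 49.8]
ft_force: [0.6, 0.7, -0.9]
finger_gap: 0.088
```

Call:
play_rows([
  [0, 0, 0.06, 0, 0, 0, 1],
  [0, 0, 0.16, 0, 0, 0, 1],
  [0, 0, 0.26, 0, 0, 0, 1],
  [0, 0, 0.35, 0, 0, 0, 1],
  [0, 0, 0.42, 0, 0, 0, 1],
  [0, 0, 0.47, 0, 0, 0, 1],
  [0, 0, 0.5, 0, 0, 0, 1],
  [0, 0, 0.51, 0, 0, 0, 1],
])

```text
time_s: 2.1
eef_pos: [0.4059, 0.2466, 0.0042]
eef_rot: [-180.0, 0.0, 50.0]
ft_force: [-0.4, -0.4, 1.2]
finger_gap: 0.0881
```

Call:
play_rows([
  [0, 0, 0, 0, 0, 0, 1],
  [0, 0, 0.001, 0, 0, 0, 1],
  [0, 0, 0.002, 0, 0, 0, 0.5],
  [0, 0, 0.002, 0, 0, 0, -1],
  [0, 0, 0.002, 0, 0, 0, -1],
  [0, 0, 0.002, 0, 0, 0, -1],
  [0, 0, 0.002, 0, 0, 0, -1],
  [0, 0, 0.002, 0, 0, 0, -1],
])

```text
time_s: 3.1
eef_pos: [0.4063, 0.2462, 0.004]
eef_rot: [-180.0, 0.0, 50.0]
ft_force: [-1.6, -2.2, 5.1]
finger_gap: 0.0614
```

```bash
python3 plan.py 406 246.2 4.2 50  406 246.2 104.2 50 622.4 209.7 104.2 50
```

```text
[-0.0, 0.0, -0.25, 0, 0, np.float64(-0.0)]
[0.2778, 0.4731, -0.25, 0, 0, np.float64(-0.0)]
```

Call:
play_rows([
  [0, 0, -0.02, 0, 0, 0, -1],
  [0, 0, -0.06, 0, 0, 0, -1],
  [0, 0, -0.12, 0, 0, 0, -1],
  [0, 0, -0.18, 0, 0, 0, -1],
  [0, 0, -0.22, 0, 0, 0, -1],
  [0, 0, -0.24, 0, 0, 0, -1],
  [0, 0, -0.25, 0, 0, 0, -1],
  [0, 0, -0.25, 0, 0, 0, -1],
])

```text
time_s: 4.1
eef_pos: [0.4061, 0.2462, 0.1036]
eef_rot: [-180.0, 0.0, 50.0]
ft_force: [-0.2, -0.4, -3.6]
finger_gap: 0.0616
```

Call:
play_rows([
  [0.02, 0.033, 0, 0, 0, 0, -1],
  [0.065, 0.11, 0, 0, 0, 0, -1],
  [0.115, 0.195, 0, 0, 0, 0, -1],
  [0.165, 0.28, 0, 0, 0, 0, -1],
  [0.21, 0.36, 0, 0, 0, 0, -1],
  [0.25, 0.425, 0, 0, 0, 0, -1],
  [0.273, 0.465, 0, 0, 0, 0, -1],
  [0.278, 0.473, 0, 0, 0, 0, -1],
])

```text
time_s: 5.1
eef_pos: [0.624, 0.2088, 0.1027]
eef_rot: [-180.0, 0.0, 49.9]
ft_force: [-1.1, 1.1, -3.4]
finger_gap: 0.0614
```

```bash
cat > snap.py <<'E'
import sys,numpy as np
from rig import arm
from h import *
tag=sys.argv[1]
for a in sys.argv[2:]:
    n,u,v,h=a.split(",");u,v,h=int(u),int(v),int(h);c=arm.read_camera(n);np.savez(f"{n}_{tag}.npz",**c)
    crop(c,max(u-h,0),max(v-h,0),u+h,v+h,600//(2*h),f"pics/{tag}_{n}.png")
s=arm.observe();print(s["time_s"],s["eef_pos"].round(4),s["eef_rot"].round(2),s["ft_force"].round(1),s["finger_gap"])
E
python3 snap.py L1 scene,365,240,50
```

```text
5.15 [0.6234 0.209  0.1027] [-1.7996e+02  5.0000e-02  4.9930e+01] [-0.9 -0.2 -4.4] 0.06164333076919404
```

View pics/L1_scene.png

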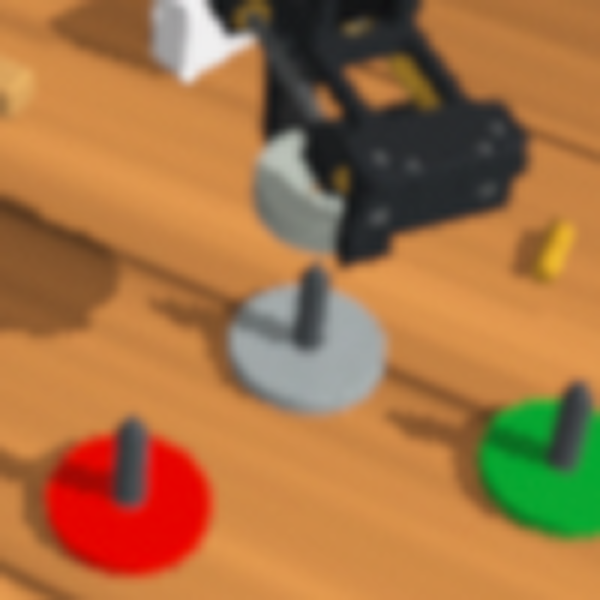

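```bash
cat > ov.py <<'E'
from fit import *
import sys
def ov(npz,name,p,z0,u,v,h,out):
    c=load(npz);k=600//(2*h);off=np.array([u-h,v-h])
    im=cv2.resize(c["image"][v-h:v+h,u-h:u+h,::-1],None,fx=k,fy=k,interpolation=cv2.INTER_CUBIC)
    s=sil(c,MODEL[name],p,z0,off,k,im.shape[:2]).astype(np.uint8)
    cv2.drawContours(im,cv2.findContours(s,0,1)[0],-1,(0,0,255),1);cv2.imwrite(out,im)
E
python3 -c "
from ov import *
ov('scene_L1.npz','L',[.6234,.209,0],.0987,365,240,50,'pics/L1o.png')"
```

```text
(no output)
```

View pics/L1o.png

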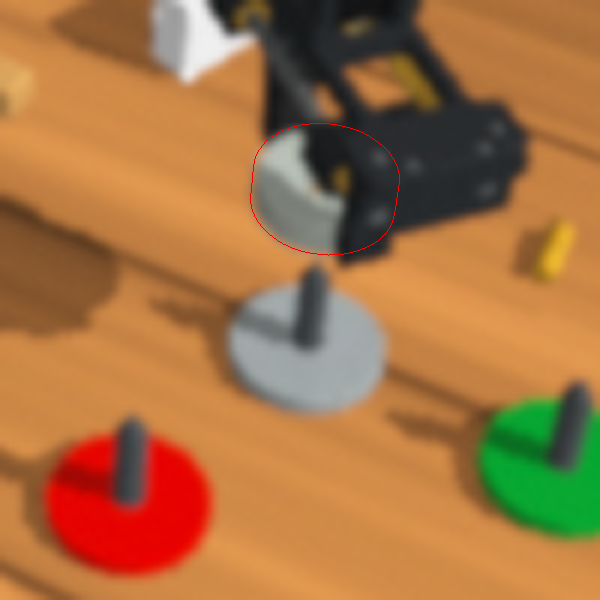

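Call:
play_rows([
  [0, 0, 0.02, 0, 0, 0, -1],
  [0, 0, 0.06, 0, 0, 0, -1],
  [0, 0, 0.1, 0, 0, 0, -1],
  [0, 0, 0.14, 0, 0, 0, -1],
  [0, 0, 0.175, 0, 0, 0, -1],
  [0, 0, 0.2, 0, 0, 0, -1],
  [0, 0, 0.215, 0, 0, 0, -1],
  [0, 0, 0.222, 0, 0, 0, -1],
])

```text
time_s: 6.15
eef_pos: [0.6228, 0.2097, 0.0149]
eef_rot: [180.0, -0.0, 50.0]
ft_force: [-1.0, -0.4, -2.7]
finger_gap: 0.0615
```

Call:
play_rows([
  [0, 0, 0, 0, 0, 0, -1],
  [0, 0, 0.001, 0, 0, 0, -1],
  [0, 0, 0.001, 0, 0, 0, 0],
  [0, 0, 0.001, 0, 0, 0, 1],
  [0, 0, 0.001, 0, 0, 0, 1],
  [0, 0, 0.001, 0, 0, 0, 1],
  [0, 0, 0.001, 0, 0, 0, 1],
  [0, 0, 0.001, 0, 0, 0, 1],
])

```text
time_s: 7.15
eef_pos: [0.6227, 0.2097, 0.0148]
eef_rot: [180.0, -0.0, 50.0]
ft_force: [-0.8, -0.3, -0.8]
finger_gap: 0.0879
```

```bash
python3 plan.py 622.5 209.6 15 50  622.5 209.6 115 50 662 -7.6 115 0
```

```text
[-0.0, 0.0, -0.25, 0, 0, np.float64(-0.0)]
[-0.3525, 0.4247, -0.25, 0, 0, np.float64(0.2778)]
```

Call:
play_rows([
  [0, 0, -0.03, 0, 0, 0, 1],
  [0, 0, -0.09, 0, 0, 0, 1],
  [0, 0, -0.16, 0, 0, 0, 1],
  [-0.03, 0.036, -0.22, 0, 0, 0, 1],
  [-0.1, 0.12, -0.25, 0, 0, 0, 1],
  [-0.19, 0.23, -0.25, 0, 0, 0, 1],
  [-0.28, 0.335, -0.25, 0, 0, 0, 1],
  [-0.34, 0.41, -0.25, 0, 0, 0, 1],
])

```text
time_s: 8.15
eef_pos: [0.6614, -0.0024, 0.116]
eef_rot: [179.9, -0.0, 49.9]
ft_force: [0.8, 0.5, -0.2]
finger_gap: 0.0884
```

```bash
python3 snap.py L2 scene,365,240,50;python3 plan.py 622.5 209.6 15 50 662 -7.6 115 50;  python3 - <<'E'
# remaining shift
print((-.3525+.34,.4247-.41))
E
```

```text
8.2 [ 0.6624 -0.0069  0.1161] [1.7979e+02 3.0000e-02 4.9750e+01] [-0.5 -3.   0.4] 0.08805260369711793
[-0.3525, 0.4247, -0.25, 0, 0, np.float64(-0.0)]
(-0.012499999999999956, 0.014700000000000046)
```

View pics/L2_scene.png

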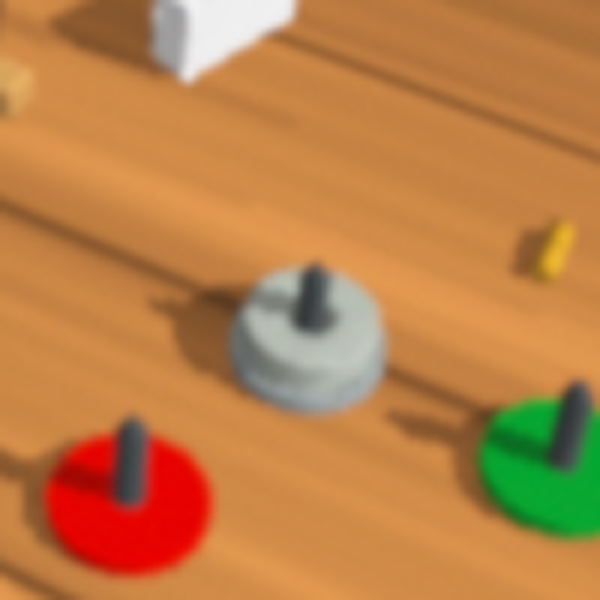

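Call:
play_rows([
  [-0.006, 0.007, 0.02, 0, 0, 0, 1],
  [-0.0125, 0.0147, 0.06, 0, 0, 0, 1],
  [-0.0125, 0.0147, 0.12, 0, 0, 0, 1],
  [-0.0125, 0.0147, 0.18, 0, 0, 0, 1],
  [-0.0125, 0.0147, 0.225, 0, 0, 0, 1],
  [-0.0125, 0.0147, 0.255, 0, 0, 0, 1],
  [-0.0125, 0.0147, 0.272, 0, 0, 0, 1],
  [-0.0125, 0.0147, 0.277, 0, 0, 0, 1],
])

```text
time_s: 9.2
eef_pos: [0.6623, -0.0074, 0.0039]
eef_rot: [180.0, -0.0, 50.0]
ft_force: [-1.0, 0.4, 0.1]
finger_gap: 0.0881
```

Call:
play_rows([
  [0, 0, 0, 0, 0, 0, 1],
  [0, 0, 0, 0, 0, 0, 0],
  [0, 0, 0, 0, 0, 0, -1],
  [0, 0, 0, 0, 0, 0, -1],
  [0, 0, 0, 0, 0, 0, -1],
  [0, 0, 0, 0, 0, 0, -1],
  [0, 0, 0, 0, 0, 0, -1],
  [0, 0, 0, 0, 0, 0, -1],
])

```text
time_s: 10.2
eef_pos: [0.6621, -0.0075, 0.004]
eef_rot: [180.0, 0.0, 50.0]
ft_force: [-0.4, -0.1, 1.1]
finger_gap: 0.0488
```

Call:
play_rows([
  [0, 0, -0.02, 0, 0, 0, -1],
  [0, 0, -0.06, 0, 0, 0, -1],
  [0, 0, -0.12, 0, 0, 0, -1],
  [0, 0, -0.18, 0, 0, 0, -1],
  [0, 0, -0.23, 0, 0, 0, -1],
  [0, 0, -0.26, 0, 0, 0, -1],
  [0, 0, -0.273, 0, 0, 0, -1],
  [0, 0, -0.275, 0, 0, 0, -1],
])

```text
time_s: 11.2
eef_pos: [0.6619, -0.0074, 0.1137]
eef_rot: [-180.0, 0.0, 50.0]
ft_force: [-0.2, -0.2, -1.8]
finger_gap: 0.0488
```

Call:
play_rows([
  [0.02, -0.024, 0, 0, 0, 0, -1],
  [0.075, -0.09, 0, 0, 0, 0, -1],
  [0.14, -0.168, 0, 0, 0, 0, -1],
  [0.205, -0.247, 0, 0, 0, 0, -1],
  [0.265, -0.32, 0, 0, 0, 0, -1],
  [0.315, -0.38, 0, 0, 0, 0, -1],
  [0.345, -0.416, 0, 0, 0, 0, -1],
  [0.3525, -0.4247, 0, 0, 0, 0, -1],
])

```text
time_s: 12.2
eef_pos: [0.622, 0.2109, 0.1134]
eef_rot: [-180.0, 0.0, 50.1]
ft_force: [0.2, -1.0, -1.9]
finger_gap: 0.0488
```

```bash
python3 snap.py M1 scene,365,240,50; python3 -c "
from rig import arm
from ov import *
p=arm.observe()['eef_pos'];print(p)
ov('scene_M1.npz','M',[p[0],p[1],0],p[2]-.004,365,240,50,'pics/M1o.png')"
```

```text
12.25 [0.6223 0.2105 0.1135] [-1.7998e+02  3.0000e-02  5.0040e+01] [ 0.1  0.1 -2.8] 0.04898477606624749
[0.62228264 0.21053576 0.11351525]
```

View pics/M1o.png

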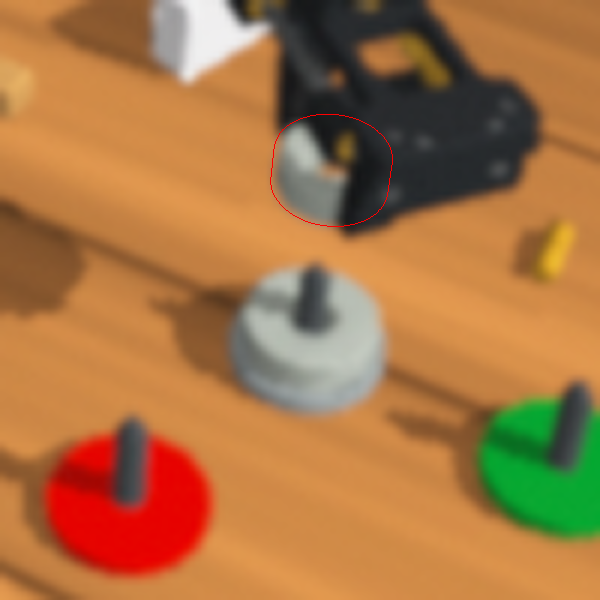

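```bash
python3 -c "
from fit import *
for t,n,p in(('L1','L',[.6234,.209,.0987]),('M1','M',[.6223,.2105,.1095])):
    c=load(f'scene_{t}.npz');k=8;off=np.array([350,200]);
    im,M=mask(c,off,(40,44),k,95)
    s=sil(c,MODEL[n],[p[0],p[1],0],p[2],off,k,M.shape)
    cv2.imwrite('pics/x_%s.png'%t,cv2.drawContours(im[...,::-1].copy(),cv2.findContours(s.astype(np.uint8),0,1)[0],-1,(0,0,255),1))
    for r in range(0,352,24):
        a=np.where(s[r])[0];
        if len(a):
            row=M[r];j=[x for x in range(max(a[0]-30,0),a[0]+80) if row[x]][:1];print(t,r,a[0],j)
"

```

```text
L1 96 91 [78]
L1 120 65 [70]
L1 144 57 [61]
L1 168 55 [60]
L1 192 54 [61]
L1 216 64 [71]
L1 240 89 [95]
M1 72 144 [114]
M1 96 94 [96]
M1 120 84 [93]
M1 144 82 [90]
M1 168 81 [92]
M1 192 93 [103]
M1 216 130 [144]
```

View pics/x_M1.png

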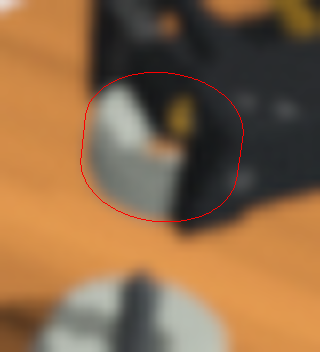

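View pics/x_L1.png

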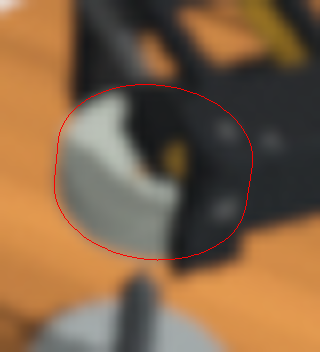

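Call:
play_rows([
  [0, 0.0035, 0.02, 0, 0, 0, -1],
  [0, 0.0035, 0.06, 0, 0, 0, -1],
  [0, 0.0035, 0.1, 0, 0, 0, -1],
  [0, 0.0035, 0.135, 0, 0, 0, -1],
  [0, 0.0035, 0.165, 0, 0, 0, -1],
  [0, 0.0035, 0.187, 0, 0, 0, -1],
  [0, 0.0035, 0.199, 0, 0, 0, -1],
  [0, 0.0035, 0.203, 0, 0, 0, -1],
])

```text
time_s: 13.25
eef_pos: [0.6238, 0.2089, 0.0326]
eef_rot: [180.0, -0.0, 50.0]
ft_force: [-0.6, 0.1, -4.0]
finger_gap: 0.0487
```

Call:
play_rows([
  [0, 0, 0, 0, 0, 0, -1],
  [0, 0, 0, 0, 0, 0, 0],
  [0, 0, 0, 0, 0, 0, 1],
  [0, 0, 0, 0, 0, 0, 1],
  [0, 0, 0, 0, 0, 0, 1],
  [0, 0, 0, 0, 0, 0, 1],
  [0, 0, 0, 0, 0, 0, 1],
  [0, 0, 0, 0, 0, 0, 1],
])

```text
time_s: 14.25
eef_pos: [0.6238, 0.2088, 0.0327]
eef_rot: [-180.0, 0.0, 50.0]
ft_force: [0.9, -0.6, -0.3]
finger_gap: 0.0881
```

```bash
python3 plan.py 623.6 208.8 33 50 524 401.6 125 50
```

```text
[0.2092, -0.5006, -0.23, 0, 0, np.float64(-0.0)]
```

Call:
play_rows([
  [0, 0, -0.03, 0, 0, 0, 1],
  [0, 0, -0.09, 0, 0, 0, 1],
  [0, 0, -0.15, 0, 0, 0, 1],
  [0.02, -0.05, -0.2, 0, 0, 0, 1],
  [0.055, -0.13, -0.225, 0, 0, 0, 1],
  [0.09, -0.215, -0.23, 0, 0, 0, 1],
  [0.115, -0.275, -0.23, 0, 0, 0, 1],
  [0.125, -0.3, -0.23, 0, 0, 0, 1],
])

```text
time_s: 15.25
eef_pos: [0.5625, 0.3266, 0.1253]
eef_rot: [-180.0, -0.0, 50.1]
ft_force: [0.1, -0.5, -0.2]
finger_gap: 0.0881
```

Call:
play_rows([
  [0.01, -0.022, 0, 0, 0, 0, 1],
  [0.03, -0.072, 0, 0, 0, 0, 1],
  [0.055, -0.13, 0, 0, 0, 0, 1],
  [0.076, -0.18, 0.02, 0, 0, 0, 1],
  [0.0842, -0.2006, 0.08, 0, 0, 0, 1],
  [0.0842, -0.2006, 0.14, 0, 0, 0, 1],
  [0.0842, -0.2006, 0.19, 0, 0, 0, 1],
  [0.0842, -0.2006, 0.22, 0, 0, 0, 1],
])

```text
time_s: 16.25
eef_pos: [0.5235, 0.4015, 0.0349]
eef_rot: [-180.0, 0.1, 50.0]
ft_force: [0.9, 1.1, 0.0]
finger_gap: 0.0879
```

```bash
python3 snap.py M2 scene,365,240,50
```

```text
16.3 [0.523  0.401  0.0338] [-179.93    0.18   49.96] [-1.9 -0.9 -1.4] 0.08793487568793378
```

View pics/M2_scene.png

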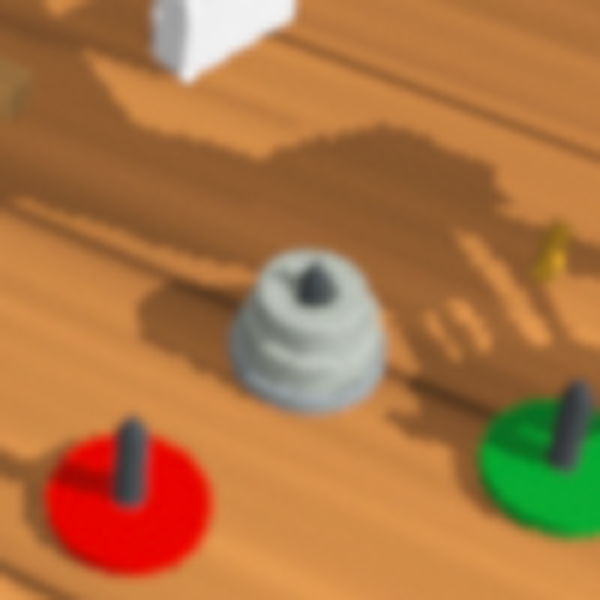

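Call:
play_rows([
  [0, 0, 0.03, 0, 0, 0, 1],
  [0, 0, 0.06, 0, 0, 0, 1],
  [0, 0, 0.077, 0, 0, 0, 1],
  [0, 0, 0.082, 0, 0, 0, 1],
  [0, 0, 0.082, 0, 0, 0, 0],
  [0, 0, 0.082, 0, 0, 0, -1],
  [0, 0, 0.082, 0, 0, 0, -1],
  [0, 0, 0.082, 0, 0, 0, -1],
])

```text
time_s: 17.3
eef_pos: [0.5244, 0.4018, 0.0042]
eef_rot: [180.0, -0.0, 50.0]
ft_force: [-0.0, -0.7, -0.6]
finger_gap: 0.0505
```

Call:
play_rows([
  [0, 0, 0, 0, 0, 0, -1],
  [0, 0, 0, 0, 0, 0, -1],
  [0, 0, 0, 0, 0, 0, -1],
  [0, 0, 0, 0, 0, 0, -1],
  [0, 0, -0.02, 0, 0, 0, -1],
  [0, 0, -0.06, 0, 0, 0, -1],
  [0, 0, -0.1, 0, 0, 0, -1],
  [0, 0, -0.12, 0, 0, 0, -1],
])

```text
time_s: 18.3
eef_pos: [0.5253, 0.4022, 0.0542]
eef_rot: [179.9, -0.2, 50.0]
ft_force: [0.2, -0.4, -1.7]
finger_gap: 0.036
```

```bash
python3 plan.py 524 401.6 52 50 524 401.6 125 50 622.8 209.3 125 50
```

```text
[-0.0, 0.0, -0.1825, 0, 0, np.float64(-0.0)]
[-0.2095, 0.4982, -0.1825, 0, 0, np.float64(-0.0)]
```

Call:
play_rows([
  [0, 0, -0.04, 0, 0, 0, -1],
  [0, 0, -0.1, 0, 0, 0, -1],
  [0, 0, -0.15, 0, 0, 0, -1],
  [-0.01, 0.024, -0.176, 0, 0, 0, -1],
  [-0.035, 0.083, -0.1825, 0, 0, 0, -1],
  [-0.067, 0.16, -0.1825, 0, 0, 0, -1],
  [-0.095, 0.225, -0.1825, 0, 0, 0, -1],
  [-0.11, 0.26, -0.1825, 0, 0, 0, -1],
])

```text
time_s: 19.3
eef_pos: [0.5762, 0.2992, 0.1248]
eef_rot: [-180.0, 0.0, 49.9]
ft_force: [0.3, -0.3, -1.4]
finger_gap: 0.0361
```

Call:
play_rows([
  [-0.01, 0.024, 0, 0, 0, 0, -1],
  [-0.03, 0.072, 0, 0, 0, 0, -1],
  [-0.055, 0.132, 0, 0, 0, 0, -1],
  [-0.075, 0.18, 0, 0, 0, 0, -1],
  [-0.09, 0.216, 0, 0, 0, 0, -1],
  [-0.0995, 0.2382, 0, 0, 0, 0, -1],
  [-0.0995, 0.2382, 0.02, 0, 0, 0, -1],
  [-0.0995, 0.2382, 0.04, 0, 0, 0, -1],
])

```text
time_s: 20.3
eef_pos: [0.6225, 0.2099, 0.1081]
eef_rot: [-180.0, 0.0, 50.0]
ft_force: [-0.2, -0.4, -1.4]
finger_gap: 0.0363
```

```bash
python3 snap.py S1 scene,365,240,50; python3 -c "
from rig import arm
from ov import *
p=arm.observe()['eef_pos'];print(p)
ov('scene_S1.npz','S',[p[0],p[1],0],p[2]-.004,365,240,50,'pics/S1o.png')"
```

```text
20.35 [0.6216 0.2098 0.1067] [-1.7989e+02  1.1000e-01  5.0010e+01] [-0.6 -0.2 -1.8] 0.03610543539874978
[0.62161057 0.20977038 0.10669471]
```

View pics/S1o.png

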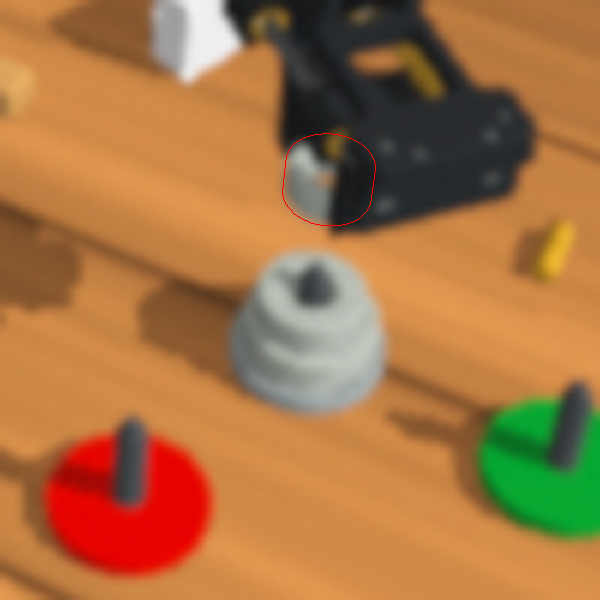

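Call:
play_rows([
  [0, 0, 0.02, 0, 0, 0, -1],
  [0, 0, 0.05, 0, 0, 0, -1],
  [0, 0, 0.08, 0, 0, 0, -1],
  [0, 0, 0.107, 0, 0, 0, -1],
  [0, 0, 0.128, 0, 0, 0, -1],
  [0, 0, 0.14, 0, 0, 0, -1],
  [0, 0, 0.144, 0, 0, 0, -1],
  [0, 0, 0.145, 0, 0, 0, -1],
])

```text
time_s: 21.35
eef_pos: [0.6232, 0.2094, 0.0512]
eef_rot: [180.0, -0.0, 50.0]
ft_force: [-0.5, -0.6, -0.9]
finger_gap: 0.0362
```

Call:
play_rows([
  [0, 0, 0, 0, 0, 0, -1],
  [0, 0, 0, 0, 0, 0, 0],
  [0, 0, 0, 0, 0, 0, 0.5],
  [0, 0, 0, 0, 0, 0, 1],
  [0, 0, 0, 0, 0, 0, 1],
  [0, 0, 0, 0, 0, 0, 1],
  [0, 0, 0, 0, 0, 0, 1],
  [0, 0, 0, 0, 0, 0, 1],
])

```text
time_s: 22.35
eef_pos: [0.6229, 0.2094, 0.0509]
eef_rot: [-180.0, 0.0, 50.0]
ft_force: [0.2, -0.1, 0.4]
finger_gap: 0.0881
```

```bash
python3 plan.py 622.8 209.3 51.2 50 622.8 209.3 151.2 50 ; python3 plan.py 622.8 209.3 151.2 50  512.9 -391 151.2 -77.2
```

```text
[-0.0, 0.0, -0.25, 0, 0, np.float64(-0.0)]
[-1.3262, 0.7542, 0.0, 0, 0, np.float64(0.7067)]
```

```bash
python3 plan.py 622.8 209.3 51.2 50 622.8 170 151.2 40 622 100 151.2 20; echo; python3 plan.py 622 100 151.2 20 600 -100 151.2 -40 ; echo;python3 plan.py 600 -100 151.2 -40  512.9 -391 121.2 -77.2
```

```text
[-0.0753, 0.0632, -0.25, 0, 0, np.float64(0.0556)]
[-0.2106, 0.1741, -0.25, 0, 0, np.float64(0.1667)]

[-0.2227, 0.451, 0.0, 0, 0, np.float64(0.3333)]

[0.3008, 0.6973, 0.075, 0, 0, np.float64(0.2067)]
```

Call:
play_rows([
  [0, 0, -0.03, 0, 0, 0, 1],
  [0, 0, -0.1, 0, 0, 0, 1],
  [0, 0, -0.17, 0, 0, 0, 1],
  [-0.02, 0.017, -0.22, 0, 0, 0.016, 1],
  [-0.075, 0.063, -0.245, 0, 0, 0.055, 1],
  [-0.14, 0.116, -0.25, 0, 0, 0.11, 1],
  [-0.19, 0.157, -0.25, 0, 0, 0.15, 1],
  [-0.21, 0.174, -0.25, 0, 0, 0.1667, 1],
])

```text
time_s: 23.35
eef_pos: [0.6223, 0.0984, 0.1514]
eef_rot: [180.0, -0.0, 19.7]
ft_force: [-1.3, 0.8, 0.7]
finger_gap: 0.0881
```

Call:
play_rows([
  [-0.016, 0.031, 0, 0, 0, 0.023, 1],
  [-0.045, 0.09, 0, 0, 0, 0.07, 1],
  [-0.08, 0.16, 0, 0, 0, 0.12, 1],
  [-0.114, 0.23, 0, 0, 0, 0.17, 1],
  [-0.15, 0.305, 0, 0, 0, 0.225, 1],
  [-0.186, 0.375, 0, 0, 0, 0.275, 1],
  [-0.21, 0.43, 0, 0, 0, 0.315, 1],
  [-0.2227, 0.451, 0, 0, 0, 0.3333, 1],
])

```text
time_s: 24.35
eef_pos: [0.6001, -0.1009, 0.1511]
eef_rot: [-180.0, -0.0, -40.2]
ft_force: [0.5, -0.2, -0.0]
finger_gap: 0.0881
```

Call:
play_rows([
  [0.02, 0.047, 0, 0, 0, 0.014, 1],
  [0.06, 0.14, 0, 0, 0, 0.042, 1],
  [0.112, 0.26, 0.01, 0, 0, 0.077, 1],
  [0.166, 0.385, 0.02, 0, 0, 0.115, 1],
  [0.22, 0.51, 0.04, 0, 0, 0.151, 1],
  [0.265, 0.614, 0.06, 0, 0, 0.182, 1],
  [0.293, 0.679, 0.072, 0, 0, 0.202, 1],
  [0.3008, 0.6973, 0.075, 0, 0, 0.2067, 1],
])

```text
time_s: 25.35
eef_pos: [0.5117, -0.3924, 0.1205]
eef_rot: [180.0, 0.0, -77.4]
ft_force: [0.3, 0.3, 0.2]
finger_gap: 0.0881
```

```bash
python3 snap.py S2 scene,365,240,50 top,457,216,40; python3 -c "
from ov import *
print(fit(load('top_S2.npz'),'pn',[.513,-.391,12.8],sat=80))"
```

```text
25.45 [ 0.5125 -0.3909  0.1208] [ 1.7999e+02  3.0000e-02 -7.7240e+01] [-0.5 -0.  -0.2] 0.08829460370298671
(array([ 489.11, -445.54,    2.52]), np.float64(0.214))
```

View pics/S2_scene.png

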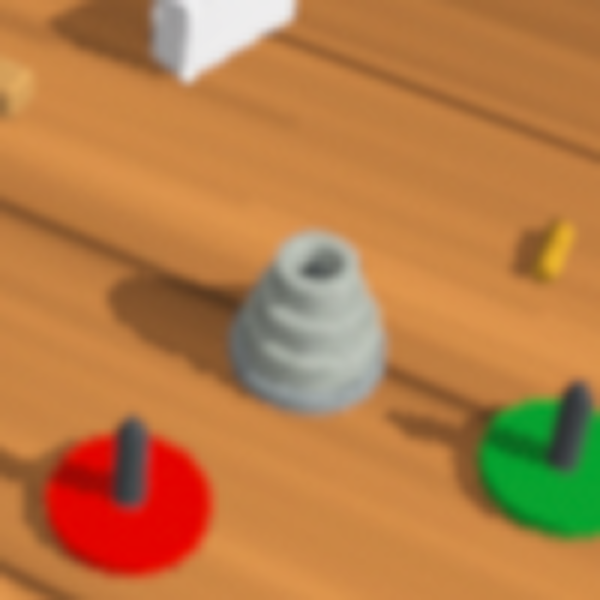

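View pics/S2_top.png

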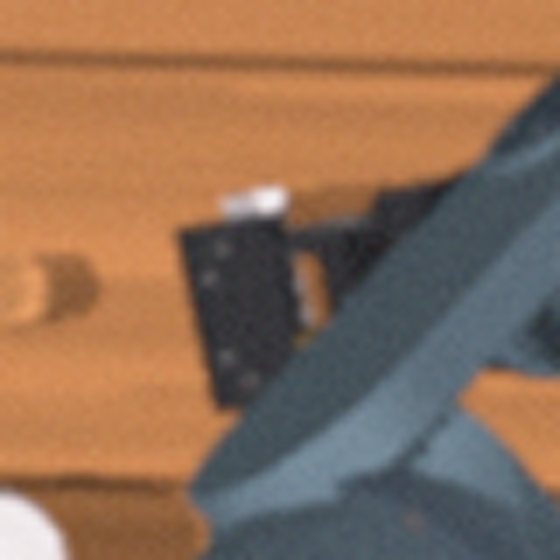

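Call:
play_rows([
  [0, 0, 0.02, 0, 0, 0, 1],
  [0, 0, 0.06, 0, 0, 0, 1],
  [0, 0, 0.11, 0, 0, 0, 1],
  [0, 0, 0.16, 0, 0, 0, 1],
  [0, 0, 0.2, 0, 0, 0, 1],
  [0, 0, 0.225, 0, 0, 0, 1],
  [0, 0, 0.233, 0, 0, 0, 1],
  [0, 0, 0.233, 0, 0, 0, 1],
])

```text
time_s: 26.45
eef_pos: [0.5131, -0.3909, 0.0279]
eef_rot: [-180.0, -0.0, -77.2]
ft_force: [0.2, 0.0, -0.4]
finger_gap: 0.0883
```

Call:
play_rows([
  [0, 0, 0, 0, 0, 0, 0.3],
  [0, 0, 0, 0, 0, 0, -0.2],
  [0, 0, 0, 0, 0, 0, -0.5],
  [0, 0, 0, 0, 0, 0, -0.7],
  [0, 0, 0, 0, 0, 0, -1],
  [0, 0, 0, 0, 0, 0, -1],
  [0, 0, 0, 0, 0, 0, -1],
  [0, 0, 0, 0, 0, 0, -1],
])

```text
time_s: 27.45
eef_pos: [0.5129, -0.3907, 0.0277]
eef_rot: [180.0, 0.0, -77.2]
ft_force: [-0.4, 0.8, 0.5]
finger_gap: 0.0102
```

```bash
python3 plan.py 512.9 -391 28 -77.2  512.9 -391 98 -77.2 637 -201.2 98 -97.65
```

```text
[0.0, 0.0, -0.175, 0, 0, np.float64(-0.0)]
[-0.394, -0.4077, -0.175, 0, 0, np.float64(0.1136)]
```

Gripped (10.2 mm). Lift, then go above the narrow block.

Call:
play_rows([
  [0, 0, 0, 0, 0, 0, -1],
  [0, 0, -0.02, 0, 0, 0, -1],
  [0, 0, -0.05, 0, 0, 0, -1],
  [0, 0, -0.09, 0, 0, 0, -1],
  [0, 0, -0.13, 0, 0, 0, -1],
  [0, 0, -0.16, 0, 0, 0, -1],
  [0, 0, -0.173, 0, 0, 0, -1],
  [0, 0, -0.175, 0, 0, 0, -1],
])

```text
time_s: 28.45
eef_pos: [0.513, -0.3907, 0.098]
eef_rot: [-180.0, -0.0, -77.2]
ft_force: [-0.3, -0.4, -0.9]
finger_gap: 0.0096
```

Call:
play_rows([
  [-0.03, -0.031, 0, 0, 0, 0.0085, -1],
  [-0.09, -0.093, 0, 0, 0, 0.026, -1],
  [-0.16, -0.166, 0, 0, 0, 0.046, -1],
  [-0.23, -0.238, 0, 0, 0, 0.066, -1],
  [-0.3, -0.31, 0, 0, 0, 0.086, -1],
  [-0.355, -0.367, 0, 0, 0, 0.102, -1],
  [-0.387, -0.4, 0, 0, 0, 0.1115, -1],
  [-0.394, -0.4077, 0, 0, 0, 0.1136, -1],
])

```text
time_s: 29.45
eef_pos: [0.6371, -0.1995, 0.0968]
eef_rot: [179.9, 0.0, -97.6]
ft_force: [-0.4, -0.8, -1.2]
finger_gap: 0.01
```

```bash
python3 snap.py P1 scene,298,175,50 top,393,178,40; python3 -c "
from rig import arm
from ov import *
s=arm.observe();p=s['eef_pos'];a=s['eef_rot'][2]+90
for n,u,v in(('scene',298,175),('top',393,178)): ov(n+'_P1.npz','pn',[p[0],p[1],a],p[2]-.028,u,v,50,'pics/P1o_%s.png'%n)"
```

```text
29.55 [ 0.6368 -0.2007  0.0971] [ 1.7994e+02  1.0000e-02 -9.7620e+01] [-0.5 -0.6 -1.9] 0.009589286539172258
```

View pics/P1o_scene.png

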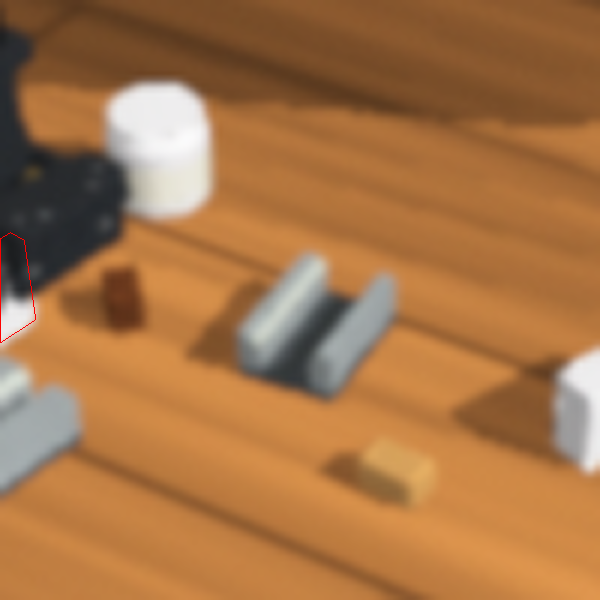

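View pics/P1o_top.png

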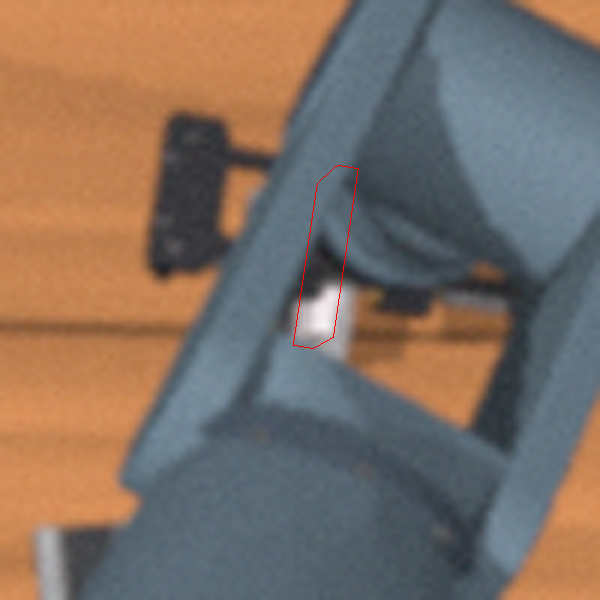

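```bash
python3 -c "
from rig import arm
from ov import *
s=arm.observe();p=s['eef_pos'];a=s['eef_rot'][2]+90
ov('scene_P1.npz','pn',[p[0],p[1],a],p[2]-.028,245,190,37,'pics/P1p_scene.png')"
```

```text
(no output)
```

View pics/P1p_scene.png

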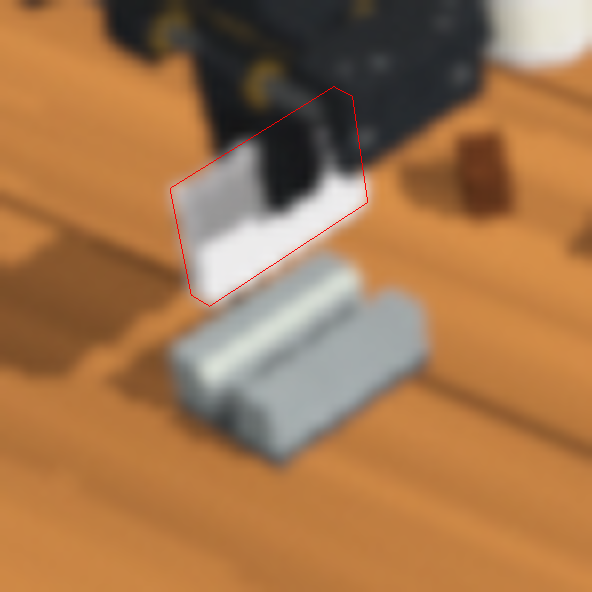

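Call:
play_rows([
  [0, 0, 0.01, 0, 0, 0, -1],
  [0, 0, 0.03, 0, 0, 0, -1],
  [0, 0, 0.055, 0, 0, 0, -1],
  [0, 0, 0.08, 0, 0, 0, -1],
  [0, 0, 0.1, 0, 0, 0, -1],
  [0, 0, 0.112, 0, 0, 0, -1],
  [0, 0, 0.12, 0, 0, 0, -1],
  [0, 0, 0.125, 0, 0, 0, -1],
])

```text
time_s: 30.55
eef_pos: [0.6372, -0.2009, 0.0477]
eef_rot: [-180.0, -0.0, -97.7]
ft_force: [0.1, 0.9, -1.4]
finger_gap: 0.0095
```

Call:
play_rows([
  [0, 0, 0.004, 0, 0, 0, -1],
  [0, 0, 0.009, 0, 0, 0, -1],
  [0, 0, 0.014, 0, 0, 0, -1],
  [0, 0, 0.019, 0, 0, 0, -1],
  [0, 0, 0.023, 0, 0, 0, -1],
  [0, 0, 0.026, 0, 0, 0, -1],
  [0, 0, 0.0275, 0, 0, 0, -1],
  [0, 0, 0.028, 0, 0, 0, -1],
])

```text
time_s: 31.55
eef_pos: [0.6371, -0.2009, 0.0365]
eef_rot: [-180.0, 0.0, -97.7]
ft_force: [0.8, -0.4, -1.6]
finger_gap: 0.0095
```

Call:
play_rows([
  [0, 0, 0.001, 0, 0, 0, -1],
  [0, 0, 0.001, 0, 0, 0, -0.7],
  [0, 0, 0.001, 0, 0, 0, -0.5],
  [0, 0, 0.001, 0, 0, 0, -0.2],
  [0, 0, 0.001, 0, 0, 0, 0],
  [0, 0, 0.001, 0, 0, 0, 0],
  [0, 0, -0.03, 0, 0, 0, 0],
  [0, 0, -0.06, 0, 0, 0, 0.2],
])

```text
time_s: 32.55
eef_pos: [0.6374, -0.201, 0.0616]
eef_rot: [-180.0, -0.0, -97.7]
ft_force: [0.9, -0.6, 0.1]
finger_gap: 0.0515
```

```bash
python3 plan.py 637 -201.2 60.8 -97.65  637 -201.2 120.8 -97.65 580 -100 120.8 -97.65; python3 plan.py 580 -100 120.8 -97.65 442.4 73.3 98 -108.5; 
```

```text
[0.0, 0.0, -0.15, 0, 0, np.float64(-0.0)]
[-0.2318, 0.1749, -0.15, 0, 0, np.float64(-0.0)]
[-0.3836, 0.3986, 0.057, 0, 0, np.float64(0.0603)]
```

Call:
play_rows([
  [0, 0, -0.03, 0, 0, 0, 0.5],
  [0, 0, -0.08, 0, 0, 0, 1],
  [0, 0, -0.12, 0, 0, 0, 1],
  [-0.03, 0.023, -0.145, 0, 0, 0, 1],
  [-0.09, 0.07, -0.15, 0, 0, 0, 1],
  [-0.16, 0.12, -0.15, 0, 0, 0, 1],
  [-0.21, 0.16, -0.15, 0, 0, 0, 1],
  [-0.2318, 0.1749, -0.15, 0, 0, 0, 1],
])

```text
time_s: 33.55
eef_pos: [0.579, -0.0978, 0.1206]
eef_rot: [179.9, 0.0, -97.6]
ft_force: [0.1, 0.9, 0.1]
finger_gap: 0.0882
```

Call:
play_rows([
  [-0.03, 0.031, 0, 0, 0, 0.005, 1],
  [-0.09, 0.093, 0, 0, 0, 0.014, 1],
  [-0.16, 0.166, 0, 0, 0, 0.025, 1],
  [-0.23, 0.239, 0, 0, 0, 0.036, 1],
  [-0.295, 0.306, 0.01, 0, 0, 0.046, 1],
  [-0.345, 0.358, 0.03, 0, 0, 0.054, 1],
  [-0.376, 0.39, 0.05, 0, 0, 0.059, 1],
  [-0.3836, 0.3986, 0.057, 0, 0, 0.0603, 1],
])

```text
time_s: 34.55
eef_pos: [0.4416, 0.0743, 0.0973]
eef_rot: [180.0, -0.0, -108.5]
ft_force: [0.3, -0.1, 0.6]
finger_gap: 0.0883
```

```bash
python3 snap.py P2 scene,245,190,37 top,300,236,40
```

```text
34.65 [0.4425 0.0737 0.0977] [ 1.7999e+02 -1.0000e-02 -1.0852e+02] [0.  0.3 0.2] 0.08805173084511843
```

View pics/P2_scene.png

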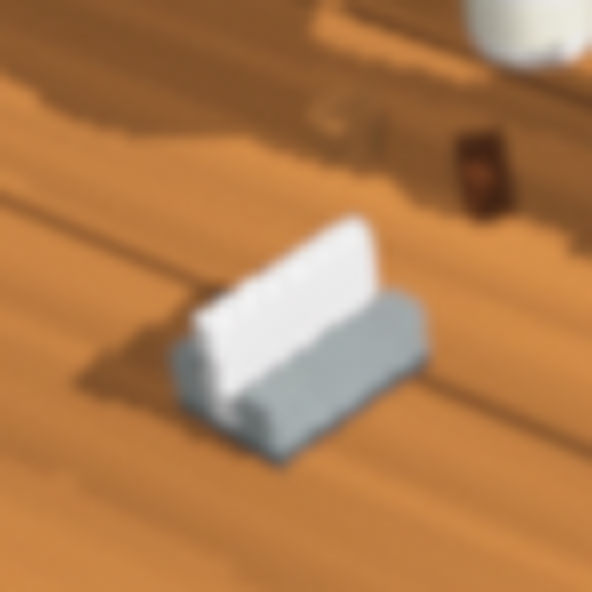

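View pics/P2_top.png

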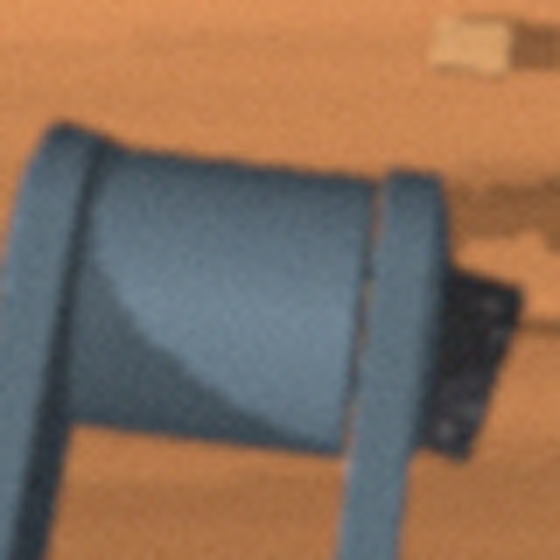

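Thin plate seated in its block. Now the thick plate: descend 98→28 and grip.

Call:
play_rows([
  [0, 0, 0.02, 0, 0, 0, 1],
  [0, 0, 0.05, 0, 0, 0, 1],
  [0, 0, 0.09, 0, 0, 0, 1],
  [0, 0, 0.13, 0, 0, 0, 1],
  [0, 0, 0.16, 0, 0, 0, 1],
  [0, 0, 0.172, 0, 0, 0, 1],
  [0, 0, 0.175, 0, 0, 0, 1],
  [0, 0, 0.175, 0, 0, 0, 1],
])

```text
time_s: 35.65
eef_pos: [0.443, 0.0736, 0.028]
eef_rot: [-180.0, 0.0, -108.5]
ft_force: [1.2, 0.5, -0.9]
finger_gap: 0.0882
```

Call:
play_rows([
  [0, 0, 0, 0, 0, 0, 0.5],
  [0, 0, 0, 0, 0, 0, 0.1],
  [0, 0, 0, 0, 0, 0, -0.2],
  [0, 0, 0, 0, 0, 0, -0.5],
  [0, 0, 0, 0, 0, 0, -1],
  [0, 0, 0, 0, 0, 0, -1],
  [0, 0, 0, 0, 0, 0, -1],
  [0, 0, 0, 0, 0, 0, -1],
])

```text
time_s: 36.65
eef_pos: [0.4426, 0.0736, 0.0277]
eef_rot: [180.0, -0.0, -108.5]
ft_force: [-0.5, -1.5, 0.5]
finger_gap: 0.0257
```

```bash
python3 plan.py 442.4 73.3 28 -108.5 442.4 73.3 98 -108.5 469.6 -104.4 98 -83.6
```

```text
[0.0, 0.0, -0.175, 0, 0, np.float64(-0.0)]
[0.3997, -0.2054, -0.175, 0, 0, np.float64(-0.1383)]
```

Call:
play_rows([
  [0, 0, 0, 0, 0, 0, -1],
  [0, 0, -0.02, 0, 0, 0, -1],
  [0, 0, -0.05, 0, 0, 0, -1],
  [0, 0, -0.09, 0, 0, 0, -1],
  [0, 0, -0.13, 0, 0, 0, -1],
  [0, 0, -0.16, 0, 0, 0, -1],
  [0, 0, -0.173, 0, 0, 0, -1],
  [0, 0, -0.175, 0, 0, 0, -1],
])

```text
time_s: 37.65
eef_pos: [0.4427, 0.0737, 0.098]
eef_rot: [-180.0, 0.0, -108.5]
ft_force: [0.9, -0.5, -1.9]
finger_gap: 0.0257
```

Call:
play_rows([
  [0.03, -0.015, 0, 0, 0, -0.01, -1],
  [0.09, -0.046, 0, 0, 0, -0.031, -1],
  [0.16, -0.082, 0, 0, 0, -0.055, -1],
  [0.23, -0.118, 0, 0, 0, -0.08, -1],
  [0.3, -0.154, 0, 0, 0, -0.104, -1],
  [0.36, -0.185, 0, 0, 0, -0.125, -1],
  [0.392, -0.2015, 0, 0, 0, -0.1355, -1],
  [0.3997, -0.2054, 0, 0, 0, -0.1383, -1],
])

```text
time_s: 38.65
eef_pos: [0.4694, -0.1047, 0.0971]
eef_rot: [179.9, 0.0, -83.7]
ft_force: [0.9, 0.5, -2.5]
finger_gap: 0.0255
```

```bash
python3 snap.py K1 scene,298,175,37; python3 -c "
from rig import arm
from ov import *
s=arm.observe();p=s['eef_pos'];a=s['eef_rot'][2]+90
ov('scene_K1.npz','pk',[p[0],p[1],a],p[2]-.028,300,168,37,'pics/K1o_scene.png')"
```

```text
38.7 [ 0.4694 -0.1044  0.0971] [ 1.7994e+02  4.0000e-02 -8.3670e+01] [ 0.4 -0.5 -3.4] 0.02567324671145093
```

View pics/K1o_scene.png

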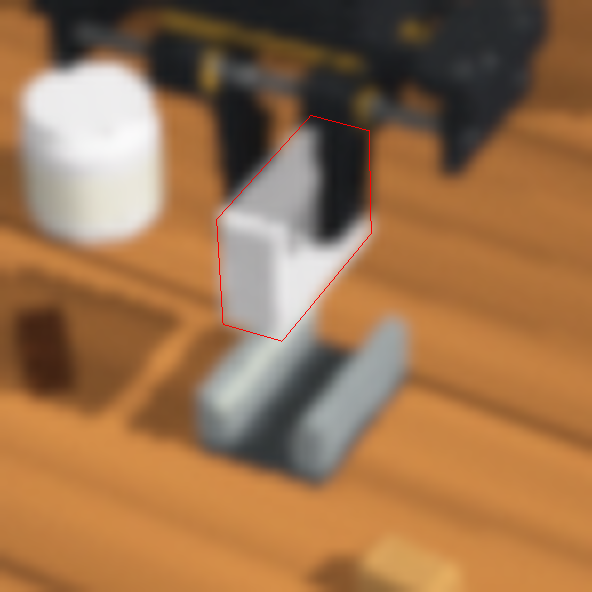

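Call:
play_rows([
  [0, 0, 0.01, 0, 0, 0, -1],
  [0, 0, 0.03, 0, 0, 0, -1],
  [0, 0, 0.055, 0, 0, 0, -1],
  [0, 0, 0.08, 0, 0, 0, -1],
  [0, 0, 0.1, 0, 0, 0, -1],
  [0, 0, 0.112, 0, 0, 0, -1],
  [0, 0, 0.12, 0, 0, 0, -1],
  [0, 0, 0.125, 0, 0, 0, -1],
])

```text
time_s: 39.7
eef_pos: [0.4699, -0.1041, 0.0477]
eef_rot: [-180.0, -0.0, -83.6]
ft_force: [-0.2, 0.1, -2.6]
finger_gap: 0.0256
```

Call:
play_rows([
  [0, 0, 0.004, 0, 0, 0, -1],
  [0, 0, 0.009, 0, 0, 0, -1],
  [0, 0, 0.014, 0, 0, 0, -1],
  [0, 0, 0.019, 0, 0, 0, -1],
  [0, 0, 0.023, 0, 0, 0, -1],
  [0, 0, 0.026, 0, 0, 0, -1],
  [0, 0, 0.0275, 0, 0, 0, -1],
  [0, 0, 0.028, 0, 0, 0, -1],
])

```text
time_s: 40.7
eef_pos: [0.4698, -0.104, 0.0365]
eef_rot: [-180.0, 0.0, -83.6]
ft_force: [0.2, -0.5, -2.3]
finger_gap: 0.0255
```

Call:
play_rows([
  [0, 0, 0.001, 0, 0, 0, -1],
  [0, 0, 0.001, 0, 0, 0, -0.4],
  [0, 0, 0.001, 0, 0, 0, -0.2],
  [0, 0, 0.001, 0, 0, 0, 0],
  [0, 0, 0.001, 0, 0, 0, 0.2],
  [0, 0, 0.001, 0, 0, 0, 0.4],
  [0, 0, -0.02, 0, 0, 0, 0.4],
  [0, 0, -0.05, 0, 0, 0, 0.4],
])

```text
time_s: 41.7
eef_pos: [0.4696, -0.1039, 0.0571]
eef_rot: [180.0, 0.0, -83.6]
ft_force: [0.5, -0.6, 0.4]
finger_gap: 0.0617
```

Call:
play_rows([
  [0, 0, -0.05, 0, 0, 0, 0.4],
  [0, 0, -0.12, 0, 0, 0, 0.6],
  [0, 0, -0.2, 0, 0, 0, 1],
  [0, 0, -0.28, 0, 0, 0, 1],
  [0, 0, -0.34, 0, 0, 0, 1],
  [0, 0, -0.38, 0, 0, 0, 1],
  [0, 0, -0.4, 0, 0, 0, 1],
  [0, 0, -0.4, 0, 0, 0, 1],
])

```text
time_s: 42.7
eef_pos: [0.4698, -0.104, 0.2167]
eef_rot: [-180.0, -0.0, -83.6]
ft_force: [0.3, -0.8, -0.1]
finger_gap: 0.0881
```

```bash
python3 snap.py F scene,315,210,100; python3 snap.py F top,340,190,100
```

```text
42.75 [ 0.4694 -0.1039  0.216 ] [ 1.7996e+02  3.0000e-02 -8.3640e+01] [-0.4  0.5  0.1] 0.08841285671988668
42.8 [ 0.4692 -0.1038  0.2156] [ 1.7992e+02  5.0000e-02 -8.3640e+01] [ 0.7 -0.4  0.5] 0.0878414625089132
```

View pics/F_scene.png

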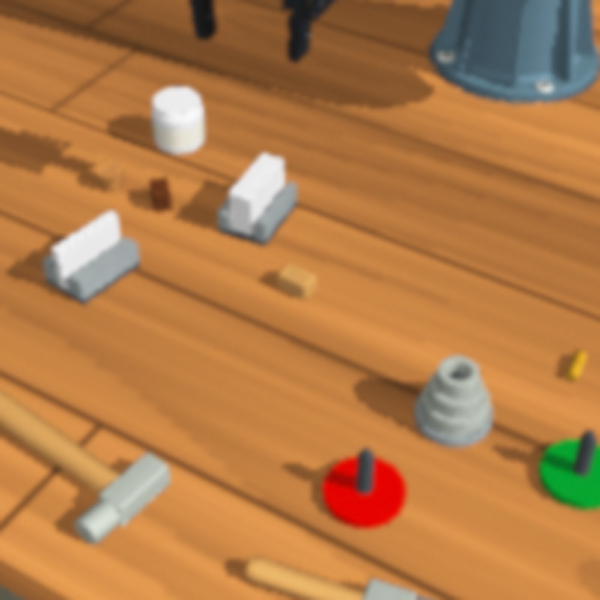

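View pics/F_top.png

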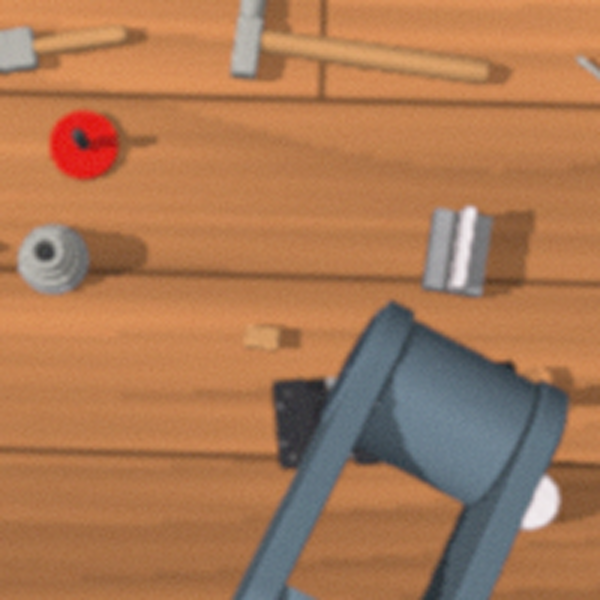

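```bash
python3 -c "
from ov import *
ov('scene_F.npz','pn',[.636,-.2012,-7.7],.008,245,190,25,'pics/Fa.png')
ov('scene_F.npz','pk',[.4688,-.1044,6.4],.008,300,175,25,'pics/Fb.png')
a=cv2.imread('pics/Fa.png');b=cv2.imread('pics/Fb.png');cv2.imwrite('pics/Fab.png',cv2.resize(np.hstack([a,b]),(800,400)))
W=cloud(load('scene_F.npz'))
for u,v in((245,186),(301,168)): print(np.percentile(W[v-14:v+14,u-14:u+14,2],[90,95,98]).round(4))
"
```

```text
[0.0555 0.0593 0.0603]
[0.0587 0.0602 0.0612]
```

View pics/Fab.png

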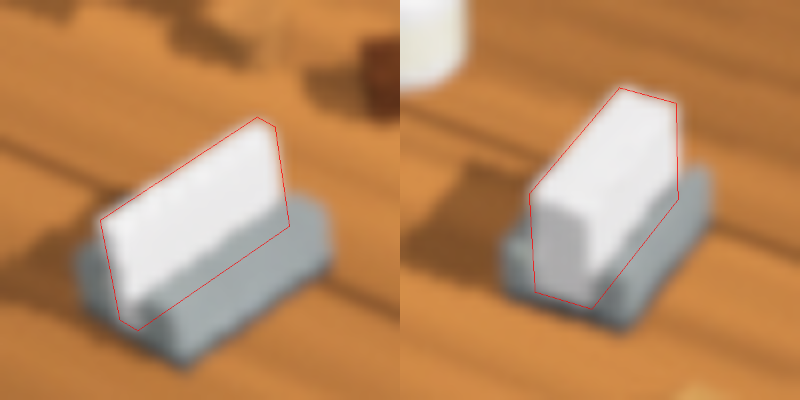

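Both plates match the fully seated, flush prediction, with their tops at about 58–60 mm. Handing in.

```bash
python3 -c "
from rig import arm
print(arm.close_job())"
```

```text
the job is handed in; nothing more can be done
None
```

The tooling is put away and the job is handed in, at about 43 s of the 128 s allowed. No verdict is reported on hand-in.

- **Rings:** I stacked them on the grey spindle in the order large, medium, small. The camera view shows them concentric and resting flat on one another.
- **Plates:** The thin plate is in the narrow block and the thick plate is in the wide one. An outline of each plate drawn fully seated and flush with its block matches the camera picture to within a pixel or so, about 3 mm. Depth readings put the plate tops at about 59–61 mm, against 58 mm expected, which is within the camera noise.
- **Forces and clearance:** Wrist force, read at the end of each move, never went above about 6 N. The gripper was open and about 16 cm clear of everything at hand-in.
- **Disagreements seen:**
  - The two cameras differed by about 2 mm in x for the thin plate and both blocks. I used the average.
  - In one picture the held medium ring looked 1–3 mm off, so I shifted it 1.4 mm before lowering, and it went on cleanly.
- **Look-alikes:** I did not touch the green, red or purple ones.

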